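# Gauge a sample slide, then hold it flush on the tilted stage

### The job

Push the red knob of the height gauge down until its sprung foot rests firmly on the blue sample slide, and let the foot spring back up. Then take the slide by its white tab, draw it out from under the foot, and hold it centred on the sloped face of the tilting stage, its glass-window end up the slope, tilting it by feel until it lies flush with both brass pins pushed in. Finish while still holding the slide by its tab, pressed gently flush (do not let go or jam it hard), and leave the other things on the bench where they are.

Things in the scene. Friction and masses are not known exactly. Their poses are not given: they have to be found in the camera images.
- gauge_stand: height gauge, fixed, placed anew each time: dark plate 8 mm thick, x -70 to 120, y +-45 mm; at its +x end a column with an arm (x 28 to 110 mm, z 36 to 48 mm) reaching back over the slide and carrying a sprung foot at x 38, y 0, topped by a red knob (76 mm high, the tallest point). Origin: on the bench under the middle of the slide's place; x towards the column, away from the robot; z up
- gauge_foot (a joint): travel of the gauge's sprung foot, m: 0 = up (its underside 28 mm above the bench, 12 mm above the slide's plate), grows downward; about 0.012 when resting on the slide, end stop 0.016. The spring resists with 1.8 N at the top, 3.6 N at 12 mm, and returns the foot by itself
- gauge_knob (a point): centre of the top of the gauge's red knob (22 mm diameter, moves with the foot); push it straight down
- slide: blue plate 116 (x) x 50 (y) x 8 mm, about 90 g, glass window on its +x half; white upright tab 30 (x) x 10 mm (y, grasp width) centred at x -12, y 0, top 46 mm above the underside. Origin: centre of the underside; z towards the tab. Starts on the gauge plate (z 8 mm), window end under the foot: draw it out along the gauge's -x by 55 mm, lifted at most 8 mm, before raising it
- stage: tilting stage, fixed, placed anew each time: dark base 150 x 124 x 10 mm, two aluminium cheeks (y +-47 to 55 mm, 88 mm high) with black knobs, between them a steel face plate 150 (along the slope) x 84 mm. It faces the robot: its -x end is low. The slope is locked, differs each time (10 to 23 degrees from level) and is not reported. Origin: centre of the base's underside; x level, uphill; z up
- stage_centre (a point): centre of the sloped face, on its surface, 75 mm above the bench, also the pivot axis (does not depend on the slope); its axes are those of the base, not of the slope. Black corner marks round it outline where the slide belongs
- pin_low (a joint): travel of the sprung brass pin (8 mm diameter) in the lower half of the face, 40 mm downhill of the centre, m: 0 = standing 4 mm proud, 0.004 = level with the face; 0.6 N free, 1.8 N when level. It comes out by itself
- pin_high (a joint): the same for the pin in the upper half, 40 mm uphill of the centre
- tape_roll_0: green tape roll, 64 mm diameter, 19 mm high; bystander, origin at the underside
- tape_roll_1: white tape roll, 54 mm diameter, 15 mm high; bystander, origin at the underside
- timer: white timer, 66 x 66 x 16 mm; bystander, origin at the underside
- marker_blue: white marker pen with blue cap, 126 mm long, 14 mm thick; bystander, origin at the underside
- sample_pot_1: small white pot with red cap, 29 mm diameter, 46 mm high; bystander, origin at the underside
- slide_window (a point): centre of the slide's glass window, on the slide's top face, 34 mm along its +x from the slide's origin

How it is judged (in metres and radians):
On the way, in this order (a step that is already met when the one before it is completed fails the run):
1. the gauge foot is pushed down onto the slide (value of joint gauge_foot above 0.0108 m and contact force between gauge_foot and slide above 1 N and horizontal distance between slide and gauge_stand below 0.02 m), for 0.1 s.
2. the foot has sprung up again and the slide is lifted out of the gauge (value of joint gauge_foot below 0.003 m and height (world z) of slide above 0.06 m and contact force between the fingers and slide above 1 N), for 0.1 s.
At the end, for the whole second after the job is handed in: Slide held still in the fingers, flush on the slope: both pins in by 2.8 mm or more, 3.5 to 30 N between slide and stage, underside centre within 15 mm of the face centre, turned less than 0.1 rad from the stage, window end uphill, tab out; the gauge foot is up (value of joint each of pin_low, pin_high above 0.0028 m and contact force between slide and stage between 3.5 and 30 N and contact force between the fingers and slide above 2 N and distance between slide and stage_centre below 0.015 m and angle between the y axis of slide and the y axis of stage, either way round below 0.1 rad and x of slide_window in the frame of stage above 0.015 m and angle between slide's own z axis and vertical below 0.75 rad and value of joint gauge_foot below 0.003 m and linear speed of slide below 0.02 m/s); the arm keeps its last pose, push and grip.
It fails at once if the slide is jammed against the stage with more than 45 N (contact force between slide and stage above 45 N).
It fails at once if a bystander is pushed more than 30 mm (distance of any of tape_roll_0, tape_roll_1, timer, marker_blue, sample_pot_1 from where it was at the start of the episode above 0.03 m).
It also fails if it takes over 70 s, if anything falls off the work surface, if the arm or the gripper's body presses on something with over 40 N, if the wrist force passes 120 N, or if a joint passes its speed limit or range.

### The arm

A 6-joint arm with a two-finger parallel gripper is mounted at the origin on a cart in front of the work surface, level with it; the furniture and walls round the work are solid. World frame = base frame: x ahead of the robot, y to its left, z up, the work surface at z = 0. Lengths are in mm, angles in degrees, forces in N, time in s.
With the tool pointing down it reaches from about 300 to 850 mm from the base axis. Payload 4.2 kg.
Tool frame: the origin (TCP) lies at the very end of the fingers, on their centre line; the grasp point (between the pads) lies 19 mm behind it (env.grasp_offset is the distance from the TCP to the grasp point, in mm); z points along the fingers, y is the line along which they close (so a half turn about z gives the same grasp; the last joint's range is limited). The gripper opens to 91 mm and grips with 3 to 60 N. Pads are 32 mm wide; open, the fingers measure 118 mm over their backs; the gripper's body (76 mm by 178 mm) begins 60 mm behind the grasp point.
Start: joints at [67.666, 18.312, 89.639, -0, 72.044, -1.146], TCP at [207.825, 536.145, 213.976] pointing down, gripper open.
Joint ranges: [-177.97, 177.97], [-48.28, 115.42], [12.27, 149.76], [-77.06, 257.06], [2.81, 150.46], [-146.56, 146.56]. Speed limits (degrees/s): [147.25, 147.25, 180, 180, 180, 180].

### API

Orientations are given as [roll, pitch, yaw] about the fixed x, y, z axes, in that order (R = Rz(yaw) Ry(pitch) Rx(roll)).
In Python, from workcell import env gives the robot as it stands. The module is installed in compiled form; this text tells all that it offers.
- The arm moves only by the tool send_rows, never from a script. Its argument "motion" is a list of rows, each an object of numbers: "tx", "ty", "tz": the shift along the tool's x, y, z in units of 500 mm (1.0 is 500 mm); "rx", "ry", "rz": the turn, a rotation vector about the tool's x, y, z in units of 30 degrees (1.0 is 30 degrees); "gripper": the closure, from -1 (fully open) to 1 (shut). In form: [{"tx": .., "ty": .., "tz": .., "rx": .., "ry": .., "rz": .., "gripper": ..}, ...]. A call has 1 to 12 rows; each row shifts and turns the commanded pose from where the row before left it, along the tool's axes as they then stand; what a row does not reach is not made up. A row lasts 1/8 s, in which the tool goes at most 62.5 mm and 10.7 degrees, less where a joint would pass 70% of its speed; a pose out of reach is approached as far as the arm can. A call with a number of a shift or a turn outside -1 to 1 is refused whole. A call with a gripper value outside its range is refused whole. The fingers move at their own pace and stop on an object; "grip_force" is the grip in N (left out, the last holds). Time passes only in rows, so rows that do not move let the fingers close. It gives the time, the measured TCP pose, the force, the opening and the grip force at its end, in the units of the state.
- env.state(): the state, without advancing time (a new reading comes with each control period).
- env.grab_frame(name): name is "scene" or "top"; returns a dict with "frame" (420x560x3 uint8, red, green, blue), "vertical_fov" (degrees; the focal length in pixels is half the picture's height over the tangent of half this angle, whatever the lens; pixels are square), "cx", "cy" (the principal point, pixels), "rvec" (rotation vector, rad) and "tvec" (3), from world to camera coordinates, as OpenCV has them. Camera axes: x right, y down, z forward; pixel columns grow to the right and rows downward; lengths in mm; the calibration is good to about 2 mm. A picture is of the moment at which its call begins. There is no depth.
- env.job_done(): hands the job in; it is judged then, once.
The state is a dict: "time_s": time; "qpos": joint angles; "qvel": joint speeds; "effort": joint torques, N m; "ee_pos": TCP position; "ee_rot": TCP orientation; "force": force on the tool from outside, world axes, zero at the start; "torque": the same for the moment, N m; "gripper_width": finger opening in mm; "gripper_force": force on a finger pad.
Only numpy, scipy, OpenCV 4.12 (cv2) and the standard library are available. Lean on these libraries where they do the work, as an engineer would, in place of code of your own. Each camera call takes 0.05 s, during which the arm holds its last target. There are 200 camera calls.

## Working session

There is one attempt and no reset: what is moved stays moved. The work goes in short steps, Python scripts to look and compute and a tool call to move; the robot and the scene stay as the last step left them, time stands still between calls to the robot, and variables do not carry over. Pictures are saved under pics/ and viewed, at most 10 in all, crops included, and the job is handed in when it is done.

Besides the shell and the picture viewer there is one more tool, called after ">>>" by a JSON object that holds its "fn" and its "kwargs". send_rows: Moves the arm, as the interface text tells. Shifts and turns lie within -1 to 1; 1 stands for 500 mm of shift or 30 degrees of turn. Its arguments: {"type":"object","properties":{"motion":{"type":"array"},"grip_force":{"type":"number"}},"required":["motion"]}

```bash
mkdir -p pics; cat > h.py <<'E'
import numpy as np, cv2
from workcell import env
def cam(n):
    g=env.grab_frame(n); f=g["frame"]; F=f.shape[0]/2/np.tan(np.radians(g["vertical_fov"])/2)
    K=np.array([[F,0,g["cx"]],[0,F,g["cy"]],[0,0,1]]); R=cv2.Rodrigues(np.array(g["rvec"],float))[0]; t=np.array(g["tvec"],float).ravel()
    return f,K,R,t
def ray(c,u,v):
    f,K,R,t=c; return -R.T@t, R.T@np.linalg.inv(K)@np.array([u,v,1.])
def onz(c,u,v,z):
    o,d=ray(c,u,v); return o+d*(z-o[2])/d[2]
def proj(c,p):
    f,K,R,t=c; q=K@(R@np.asarray(p,float)+t); return q[:2]/q[2]
E
python3 - <<'E'
from h import *
for n in("scene","top"):
    c=cam(n); cv2.imwrite(f"pics/{n}0.png",c[0][:,:,::-1]); print(n,-c[2].T@c[3],c[1][0,0])
print(env.state())
E
```

```text
scene [-488.45399238 1104.5994331   942.94684245] 504.5100205564475
top [ 250.98568124    2.96122902 1726.88212881] 545.9142757416976
{'time_s': 0.1, 'qpos': array([ 6.76655346e+01,  1.83449170e+01,  8.97006974e+01, -8.70217427e-04,
        7.20430887e+01, -1.14663697e+00]), 'qvel': array([ 0.00385062, -0.07051601, -0.21348931, -0.01655833, -0.11682338,
        0.02561747]), 'effort': array([ 9.46608270e-04, -4.13330698e+01, -2.32509023e+01,  7.28985504e-02,
        4.21117223e-02, -3.83256690e-05]), 'ee_pos': array([207.65521724, 535.69887393, 213.22635629]), 'ee_rot': array([-1.79911298e+02, -9.47812773e-04,  1.58812440e+02]), 'force': array([-0.9330306 , -0.13694863, -0.6663018 ]), 'torque': array([-0.04903599,  0.02494611, -0.07462137]), 'gripper_force': 0.0, 'gripper_width': 91.0689339621573}
```

View pics/scene0.png

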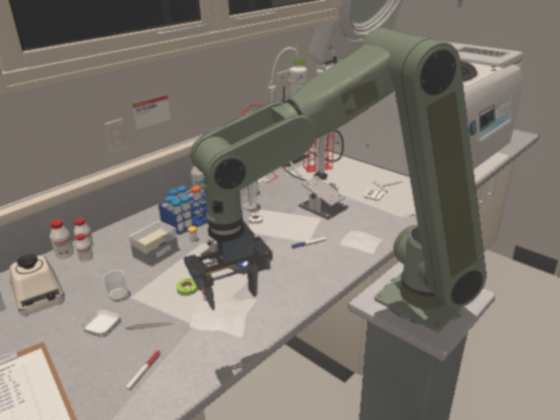

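View pics/top0.png

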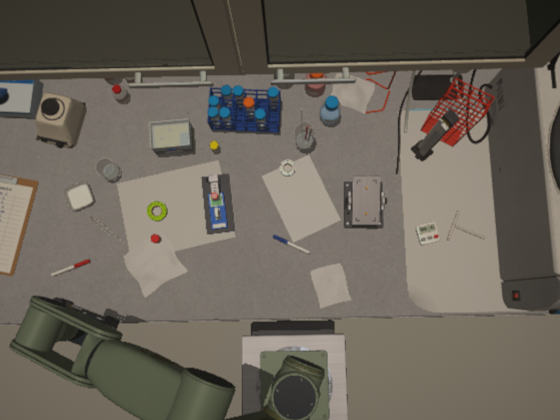

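The scene picture shows the gauge hidden behind the gripper and the stage at about (322,198). In the top picture the gauge is at (217,203) with its red knob near (215,197), and the stage is at (365,202). I'll enlarge both next.

```bash
python3 - <<'E'
from h import *
c=cam("top");s=cam("scene")
a=cv2.resize(c[0][165:245,190:245],None,fx=7,fy=7,interpolation=cv2.INTER_CUBIC)
b=cv2.resize(c[0][165:245,335:393],None,fx=7,fy=7,interpolation=cv2.INTER_CUBIC)
cv2.imwrite("pics/c1.png",np.hstack([a,b])[:,:,::-1])
cv2.imwrite("pics/c2.png",cv2.resize(s[0][165:225,285:365],None,fx=9,fy=9,interpolation=cv2.INTER_CUBIC)[:,:,::-1])
for u,v,z in[(217,203,0),(215,197,76),(365,202,75)]: print(onz(c,u,v,z))
E
```

```text
[568.11155576 235.62451935   0.        ]
[573.09179049 231.59169313  76.        ]
[ 547.84896533 -229.49740543   75.        ]
```

View pics/c1.png

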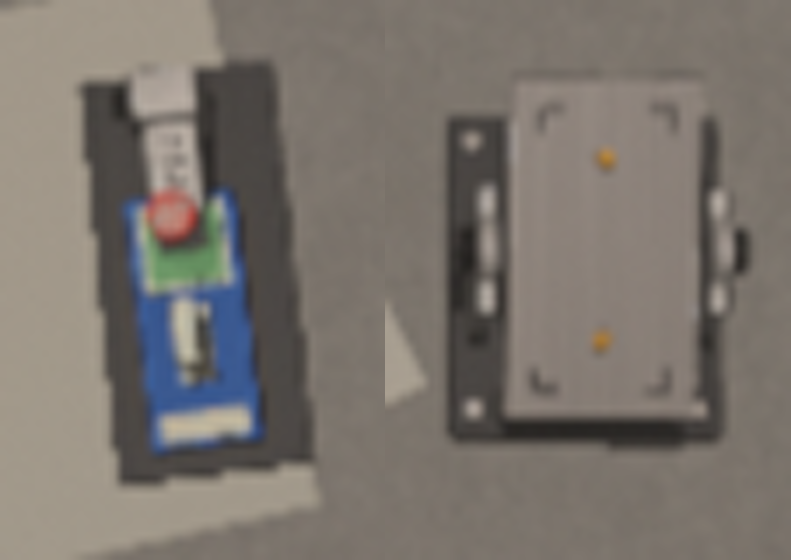

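View pics/c2.png

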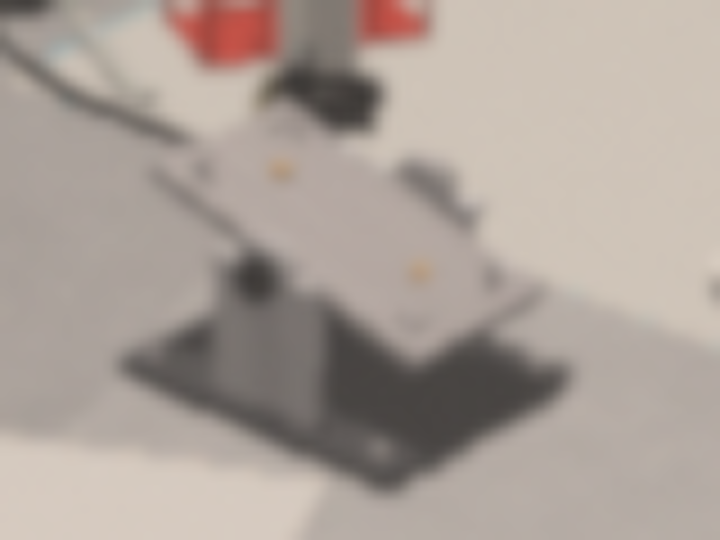

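The c1 crop shows the gauge plate corners at (80,87), (273,63), (313,462) and (120,485), the red knob at (173,217) and the tab top near (187,338). The stage pins are at (605,158) and (601,341). The c2 crop shows the pins at (280,170) and (420,270), with the low end of the face towards the robot. Next I'll compute the poses.

```bash
python3 - <<'E'
from h import *
c=cam("top");s=cam("scene")
L=lambda X,Y:(190+(X+.5)/7-.5,165+(Y+.5)/7-.5)
Rr=lambda X,Y:(335+(X-385+.5)/7-.5,165+(Y+.5)/7-.5)
S=lambda X,Y:(285+(X+.5)/9-.5,165+(Y+.5)/9-.5)
# refine by mask centroid
f=c[0].astype(int); hsv=cv2.cvtColor(c[0],cv2.COLOR_RGB2HSV)
def cen(m,z):
    v,u=np.nonzero(m); return u.mean(),v.mean(),len(u)
box=np.zeros(f.shape[:2],bool); box[165:245,190:245]=1
red=box&((hsv[...,0]<8)|(hsv[...,0]>172))&(hsv[...,1]>110)
u,v,n=cen(red,76); print("knob",onz(c,u,v,76),n)
print("knob hand",onz(c,*L(173,217),76))
P=[onz(c,*L(*p),8) for p in[(80,87),(273,63),(313,462),(120,485)]]
P=np.array(P); print(P[:,:2]); print("sizes",np.linalg.norm(P-np.roll(P,-1,0),axis=1))
x=(P[0]+P[1]-P[2]-P[3]); x/=np.linalg.norm(x); print("yaw",np.degrees(np.arctan2(x[1],x[0])),"origin",P.mean(0)-25*x)
o=P.mean(0)-25*x; print("exp knob",o+38*x,"exp tab",o-12*x,"tab hand",onz(c,*L(187,338),54))
# slide blue
blue=(box&(hsv[...,0]>100)&(hsv[...,0]<125)&(hsv[...,1]>120))
m=blue.astype(np.uint8); pts=np.argwhere(m)[:,::-1].astype(np.float32); r=cv2.minAreaRect(pts)
bp=np.array([onz(c,u,v,16) for u,v in cv2.boxPoints(r)]); print("slide",bp.mean(0),np.round(bp[:,:2],0).tolist())
def tri(a,b):
    A=np.vstack([ (lambda o,d:np.eye(3)-np.outer(d,d)/(d@d))(*ray(cc,*q)) for cc,q in((c,a),(s,b))])
    B=np.concatenate([ (np.eye(3)-np.outer(d,d)/(d@d))@o for o,d in(ray(c,*a),ray(s,*b))])
    X,res,_,_=np.linalg.lstsq(A,B,rcond=None); return X,res
for a,b in[((605,158),(280,170)),((601,341),(420,270)),((610,75),(215,135)),((605,415),(480,325)),((513,78),(150,170)),((702,412),(540,290)),((505,415),(420,360)),((705,78),(280,100))]: print(tri(Rr(*a),S(*b)))
B=np.array([onz(c,*Rr(*p),10) for p in[(450,118),(450,437),(718,437)]]); print("base",B)
E
```

```text
knob [575.88547424 233.72173132  76.        ] 16
knob hand [577.62686859 233.80867592  76.        ]
[[653.1437836  286.46965708]
 [662.55977278 197.23136096]
 [476.46508773 179.41622242]
 [467.74371035 267.09855565]]
sizes [ 89.73368569 186.94547591  88.1150043  186.40929894]
yaw 5.716207089364885 origin [540.10240272 230.06391867   8.        ]
exp knob [577.91344528 233.84876481   8.        ] exp tab [528.16207349 228.8687041    8.        ] tab hand [527.08733194 230.52420421  54.        ]
slide [542.10895515 232.53459741  16.        ] [[597.0, 263.0], [601.0, 214.0], [488.0, 202.0], [483.0, 250.0]]
(array([ 592.0122448 , -233.50540845,   84.3470235 ]), array([0.40635039]))
(array([ 514.33956818, -230.84796454,   64.38420742]), array([0.02637571]))
(array([ 629.08940558, -236.32428536,   87.80603912]), array([0.30165284]))
(array([ 483.99918045, -233.24223991,   48.23458042]), array([0.12071115]))
(array([ 628.86501057, -193.77374445,   87.34778484]), array([0.50698661]))
(array([ 484.86828223, -276.22309825,   46.85763647]), array([0.52596232]))
(array([ 483.35051133, -189.67673219,   50.40825   ]), array([3.29954569]))
(array([ 626.53655133, -277.27775743,   90.1257215 ]), array([0.90106975]))
base [[ 628.09241753 -173.76242234   10.        ]
 [ 480.49698473 -168.32415256   10.        ]
 [ 478.01193347 -289.31671408   10.        ]]
```

Both objects check out: the knob, tab and plate sizes agree with the text. The gauge sits at yaw 5.7°, and the slope comes to about 15°. I'll go above the knob with the fingers shut.

```bash
cat >> h.py <<'E'
from scipy.spatial.transform import Rotation as Ro
def plan(p,rpy,p0=None,rpy0=None):
    "rotation (units of 30deg) in tool frame, then shift (units of 500 mm) in the turned tool frame"
    s=env.state(); p0=s["ee_pos"] if p0 is None else np.array(p0,float); r0=s["ee_rot"] if rpy0 is None else rpy0
    A=Ro.from_euler("xyz",r0,degrees=True); B=Ro.from_euler("xyz",rpy,degrees=True)
    print("turn",np.round((A.inv()*B).as_rotvec(degrees=True)/30,3),"shift",np.round(B.inv().apply(np.array(p)-p0)/500,4))
E
python3 - <<'E'
from h import *
plan([577.5,233.8,120],[180,0,-174.3],rpy0=[180,0,158.812])
E
```

```text
turn [-0.     0.    -0.896] shift [-0.6758 -0.6749  0.1874]
```

>>> {"fn": "send_rows", "kwargs": {"motion": [{"rz": -0.299, "gripper": 1}, {"rz": -0.299, "gripper": 1}, {"rz": -0.298, "gripper": 1}, {"tx": -0.075, "ty": -0.075, "tz": 0.02, "gripper": 1}, {"tx": -0.075, "ty": -0.075, "tz": 0.02, "gripper": 1}, {"tx": -0.075, "ty": -0.075, "tz": 0.02, "gripper": 1}, {"tx": -0.075, "ty": -0.075, "tz": 0.02, "gripper": 1}, {"tx": -0.075, "ty": -0.075, "tz": 0.02, "gripper": 1}, {"tx": -0.075, "ty": -0.075, "tz": 0.02, "gripper": 1}, {"tx": -0.075, "ty": -0.075, "tz": 0.02, "gripper": 1}, {"tx": -0.075, "ty": -0.075, "tz": 0.02, "gripper": 1}, {"tx": -0.075, "ty": -0.075, "tz": 0.02, "gripper": 1}]}}

```text
invalid input at $.motion[0]: expected keys tx, ty, tz, rx, ry, rz, gripper
```

```bash
python3 - <<'E'
from h import *
plan([577.5,233.8,90],[180,0,-174.3])
s=cam("scene");p=proj(s,[577,234,40]);print(p);u,v=p.astype(int)
cv2.imwrite("pics/s2.png",cv2.resize(s[0][v-50:v+40,u-60:u+60],None,fx=6,fy=6,interpolation=cv2.INTER_CUBIC)[:,:,::-1])
print(env.state())
E
```

```text
turn [-0.001 -0.    -0.896] shift [-0.6758 -0.6749  0.2474]
[227.16296539 246.22608771]
{'time_s': 0.35, 'qpos': array([ 6.76671630e+01,  1.83221874e+01,  8.96548161e+01, -2.72801073e-04,
        7.20435130e+01, -1.14661022e+00]), 'qvel': array([-0.05394157,  0.04967227, -0.2133437 ,  0.05339253, -0.06525011,
        0.03668617]), 'effort': array([-1.41797333e-03, -4.11886668e+01, -2.31857210e+01,  7.25599355e-02,
        4.05752461e-02, -7.29751150e-05]), 'ee_pos': array([207.77359749, 536.03877014, 213.76537311]), 'ee_rot': array([-1.79979483e+02, -1.51118231e-04,  1.58813857e+02]), 'force': array([-0.01977762,  0.79573882, -0.51753714]), 'torque': array([-0.01764541,  0.03140825,  0.03164245]), 'gripper_force': 0.0, 'gripper_width': 91.08004920510403}
```

View pics/s2.png

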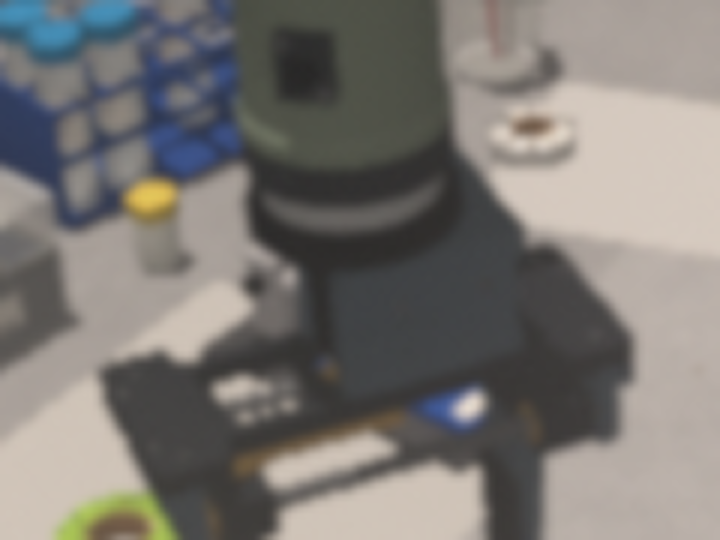

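The call was refused because each row needs all seven keys. The arm has not moved, and the picture shows only the gripper blocking the gauge. I'll send it again with every key.

>>> {"fn": "send_rows", "kwargs": {"motion": [{"tx": 0, "ty": 0, "tz": 0, "rx": 0, "ry": 0, "rz": -0.299, "gripper": 1}, {"tx": 0, "ty": 0, "tz": 0, "rx": 0, "ry": 0, "rz": -0.299, "gripper": 1}, {"tx": 0, "ty": 0, "tz": 0, "rx": 0, "ry": 0, "rz": -0.298, "gripper": 1}, {"tx": -0.075, "ty": -0.075, "tz": 0.02, "rx": 0, "ry": 0, "rz": 0, "gripper": 1}, {"tx": -0.075, "ty": -0.075, "tz": 0.02, "rx": 0, "ry": 0, "rz": 0, "gripper": 1}, {"tx": -0.075, "ty": -0.075, "tz": 0.02, "rx": 0, "ry": 0, "rz": 0, "gripper": 1}, {"tx": -0.075, "ty": -0.075, "tz": 0.02, "rx": 0, "ry": 0, "rz": 0, "gripper": 1}, {"tx": -0.075, "ty": -0.075, "tz": 0.02, "rx": 0, "ry": 0, "rz": 0, "gripper": 1}, {"tx": -0.075, "ty": -0.075, "tz": 0.02, "rx": 0, "ry": 0, "rz": 0, "gripper": 1}, {"tx": -0.075, "ty": -0.075, "tz": 0.02, "rx": 0, "ry": 0, "rz": 0, "gripper": 1}, {"tx": -0.075, "ty": -0.075, "tz": 0.02, "rx": 0, "ry": 0, "rz": 0, "gripper": 1}, {"tx": -0.075, "ty": -0.075, "tz": 0.02, "rx": 0, "ry": 0, "rz": 0, "gripper": 1}]}}

```text
time_s: 1.85
ee_pos: [578.4, 232.6, 123.7]
ee_rot: [180.0, 0.0, -174.3]
force: [0.5, 1.2, 0.8]
gripper_width: 0.6
gripper_force: 0.0
```

```bash
python3 - <<'E'
from h import *
plan([577.5,233.8,90],[180,0,-174.3])
s=cam("scene");p=proj(s,[577,234,50]);print(p);u,v=p.astype(int)
cv2.imwrite("pics/s3.png",cv2.resize(s[0][v-45:v+35,u-50:u+50],None,fx=7,fy=7,interpolation=cv2.INTER_CUBIC)[:,:,::-1])
x=env.state();print(x["ee_pos"],x["ee_rot"],x["force"],x["qpos"],x["gripper_width"])
E
```

```text
turn [ 0.001  0.001 -0.001] shift [0.0016 0.0026 0.0674]
[226.93799103 243.63928984]
[583.15016324 228.02151472 122.12298947] [-179.78187328    0.1885641  -174.47130842] [ 5.38601558 -3.22110378 -0.82733502] [ 20.44299048  26.61527952  90.35952937  -0.29129152  62.89941992
 -74.95292756] 0.2587314103800973
```

View pics/s3.png

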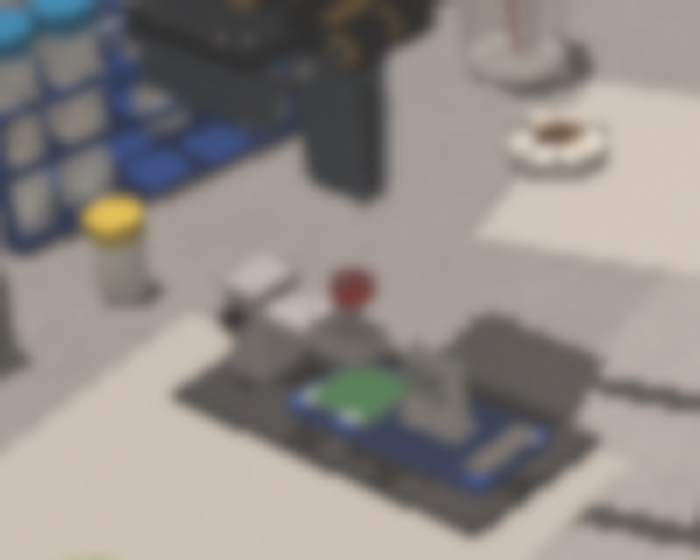

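The s3 picture shows the closed fingers just above and behind the red knob, whose top is near (352,282), with the slide under the foot. I'll check that against the projection and descend.

```bash
python3 - <<'E'
from h import *
s=cam("scene");print(proj(s,[577.5,233.8,76]),176+352/7,198+280/7)
x=env.state();print(x["ee_pos"],x["force"])
plan([577.5,233.8,82],[180,0,-174.3])
E
```

```text
[226.28855148 236.75833557] 226.28571428571428 238.0
[580.31256236 230.17479567 122.44322601] [ 0.11703414  0.32149931 -0.43951061]
turn [-0.003  0.    -0.009] shift [0.0049 0.0078 0.0809]
```

>>> {"fn": "send_rows", "kwargs": {"motion": [{"tx": 0, "ty": 0, "tz": 0.04, "rx": 0, "ry": 0, "rz": 0, "gripper": 1}, {"tx": 0, "ty": 0, "tz": 0.04, "rx": 0, "ry": 0, "rz": 0, "gripper": 1}, {"tx": 0, "ty": 0, "tz": 0, "rx": 0, "ry": 0, "rz": 0, "gripper": 1}, {"tx": 0, "ty": 0, "tz": 0, "rx": 0, "ry": 0, "rz": 0, "gripper": 1}, {"tx": 0, "ty": 0, "tz": 0, "rx": 0, "ry": 0, "rz": 0, "gripper": 1}]}}

```text
time_s: 2.58
ee_pos: [577.6, 234.3, 85.1]
ee_rot: [180.0, 0.1, -174.3]
force: [0.7, 0.1, -0.5]
gripper_width: 0.6
gripper_force: 0.0
```

>>> {"fn": "send_rows", "kwargs": {"motion": [{"tx": 0, "ty": 0, "tz": 0.01, "rx": 0, "ry": 0, "rz": 0, "gripper": 1}, {"tx": 0, "ty": 0, "tz": 0.01, "rx": 0, "ry": 0, "rz": 0, "gripper": 1}, {"tx": 0, "ty": 0, "tz": 0.01, "rx": 0, "ry": 0, "rz": 0, "gripper": 1}, {"tx": 0, "ty": 0, "tz": 0, "rx": 0, "ry": 0, "rz": 0, "gripper": 1}, {"tx": 0, "ty": 0, "tz": 0, "rx": 0, "ry": 0, "rz": 0, "gripper": 1}]}}

```text
time_s: 3.2
ee_pos: [577.3, 233.9, 69.2]
ee_rot: [180.0, 0.0, -174.3]
force: [-0.2, 0.1, 2.1]
gripper_width: 0.3
gripper_force: 1.2
```

>>> {"fn": "send_rows", "kwargs": {"motion": [{"tx": 0, "ty": 0, "tz": 0.008, "rx": 0, "ry": 0, "rz": 0, "gripper": 1}, {"tx": 0, "ty": 0, "tz": 0.004, "rx": 0, "ry": 0, "rz": 0, "gripper": 1}, {"tx": 0, "ty": 0, "tz": 0, "rx": 0, "ry": 0, "rz": 0, "gripper": 1}, {"tx": 0, "ty": 0, "tz": 0, "rx": 0, "ry": 0, "rz": 0, "gripper": 1}]}}

```text
time_s: 3.7
ee_pos: [577.4, 233.9, 64.2]
ee_rot: [180.0, 0.1, -174.3]
force: [-1.5, -0.6, 10.1]
gripper_width: 0.4
gripper_force: 4.7
```

>>> {"fn": "send_rows", "kwargs": {"motion": [{"tx": 0, "ty": 0, "tz": 0.001, "rx": 0, "ry": 0, "rz": 0, "gripper": 1}, {"tx": 0, "ty": 0, "tz": 0, "rx": 0, "ry": 0, "rz": 0, "gripper": 1}, {"tx": 0, "ty": 0, "tz": 0, "rx": 0, "ry": 0, "rz": 0, "gripper": 1}]}}

```text
time_s: 4.08
ee_pos: [577.4, 233.9, 64.2]
ee_rot: [180.0, 0.1, -174.3]
force: [-1.8, 0.0, 11.5]
gripper_width: 0.2
gripper_force: 5.9
```

```bash
python3 - <<'E'
from h import *
# grasp: grasp point 37 mm above underside -> world z 45, TCP z 26
a=np.radians(5.7); print(577.5-50*np.cos(a),233.8-50*np.sin(a))
plan([527.7,228.9,125],[180,0,-174.3],p0=[577.4,233.9,125])
E
```

```text
527.7472215019387 228.83401251281805
turn [ 0.001  0.003 -0.   ] shift [ 0.0999 -0.0001 -0.    ]
```

>>> {"fn": "send_rows", "kwargs": {"motion": [{"tx": 0, "ty": 0, "tz": -0.03, "rx": 0, "ry": 0, "rz": 0, "gripper": 1}, {"tx": 0, "ty": 0, "tz": -0.06, "rx": 0, "ry": 0, "rz": 0, "gripper": 1}, {"tx": 0, "ty": 0, "tz": -0.06, "rx": 0, "ry": 0, "rz": 0, "gripper": -1}, {"tx": 0.05, "ty": 0, "tz": 0, "rx": 0, "ry": 0, "rz": 0, "gripper": -0.5}, {"tx": 0.05, "ty": 0, "tz": 0, "rx": 0, "ry": 0, "rz": 0, "gripper": -0.5}, {"tx": 0, "ty": 0, "tz": 0, "rx": 0, "ry": 0, "rz": 0, "gripper": -0.5}, {"tx": 0, "ty": 0, "tz": 0, "rx": 0, "ry": 0, "rz": 0, "gripper": -0.5}, {"tx": 0, "ty": 0, "tz": 0, "rx": 0, "ry": 0, "rz": 0, "gripper": -0.5}]}}

```text
time_s: 5.08
ee_pos: [528.2, 228.9, 137.3]
ee_rot: [180.0, 0.0, -174.3]
force: [-0.1, -0.3, -0.1]
gripper_width: 57.6
gripper_force: 0.0
```

```bash
python3 - <<'E'
from h import *
s=cam("scene");p=proj(s,[540,230,50]);u,v=p.astype(int)
cv2.imwrite("pics/s4.png",cv2.resize(s[0][v-50:v+40,u-55:u+55],None,fx=7,fy=7*600/630,interpolation=cv2.INTER_CUBIC)[:,:,::-1])
print(env.state()["gripper_width"])
q=proj(s,[527.7,228.9,54])-[u-55,v-50];print(q*[7,7*600/630])
plan([527.7,228.9,26],[180,0,-174.3])
E
```

```text
61.69436012847513
[409.37813815 336.9179237 ]
turn [ 0.     0.    -0.001] shift [9.000e-04 1.000e-04 2.225e-01]
```

View pics/s4.png

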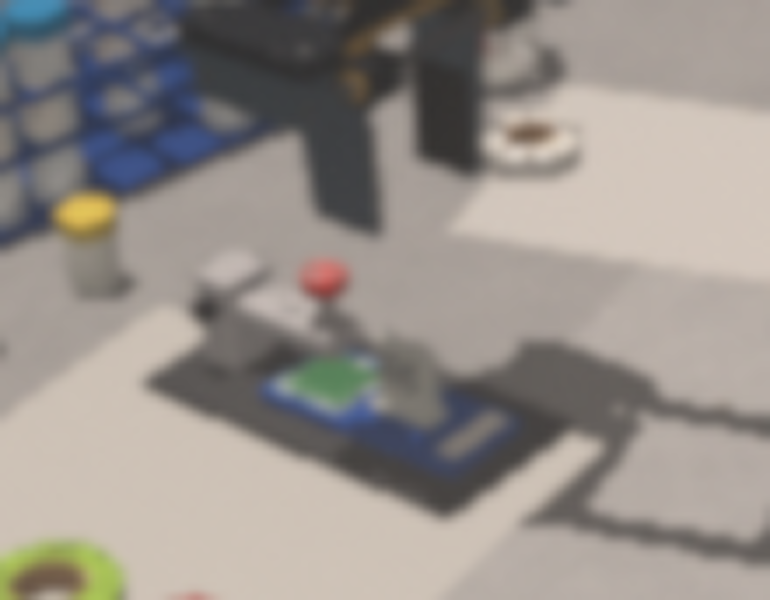

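The s4 picture shows the foot sprung up, the knob at (325,278) and the tab top at about (410,345), within a few millimetres of the predicted (409,337). I'll descend and grasp.

>>> {"fn": "send_rows", "kwargs": {"motion": [{"tx": 0, "ty": 0, "tz": 0.06, "rx": 0, "ry": 0, "rz": 0, "gripper": -0.5}, {"tx": 0, "ty": 0, "tz": 0.06, "rx": 0, "ry": 0, "rz": 0, "gripper": -0.5}, {"tx": 0, "ty": 0, "tz": 0.06, "rx": 0, "ry": 0, "rz": 0, "gripper": -0.5}, {"tx": 0, "ty": 0, "tz": 0.03, "rx": 0, "ry": 0, "rz": 0, "gripper": -0.5}, {"tx": 0, "ty": 0, "tz": 0.012, "rx": 0, "ry": 0, "rz": 0, "gripper": -0.5}, {"tx": 0, "ty": 0, "tz": 0, "rx": 0, "ry": 0, "rz": 0, "gripper": -0.5}, {"tx": 0, "ty": 0, "tz": 0, "rx": 0, "ry": 0, "rz": 0, "gripper": -0.5}]}}

```text
time_s: 6.0
ee_pos: [528.2, 229.1, 27.5]
ee_rot: [180.0, 0.1, -174.3]
force: [0.0, 0.4, 0.7]
gripper_width: 68.2
gripper_force: 0.0
```

>>> {"fn": "send_rows", "kwargs": {"grip_force": 30, "motion": [{"tx": 0, "ty": 0, "tz": 0, "rx": 0, "ry": 0, "rz": 0, "gripper": 1}, {"tx": 0, "ty": 0, "tz": 0, "rx": 0, "ry": 0, "rz": 0, "gripper": 1}, {"tx": 0, "ty": 0, "tz": 0, "rx": 0, "ry": 0, "rz": 0, "gripper": 1}, {"tx": 0, "ty": 0, "tz": 0, "rx": 0, "ry": 0, "rz": 0, "gripper": 1}, {"tx": 0, "ty": 0, "tz": 0, "rx": 0, "ry": 0, "rz": 0, "gripper": 1}, {"tx": 0, "ty": 0, "tz": 0, "rx": 0, "ry": 0, "rz": 0, "gripper": 1}]}}

```text
time_s: 6.75
ee_pos: [527.4, 228.9, 26.5]
ee_rot: [180.0, 0.0, -174.3]
force: [1.1, 0.0, -0.0]
gripper_width: 11.4
gripper_force: 0.2
```

>>> {"fn": "send_rows", "kwargs": {"motion": [{"tx": 0, "ty": 0, "tz": 0, "rx": 0, "ry": 0, "rz": 0, "gripper": 1}, {"tx": 0, "ty": 0, "tz": 0, "rx": 0, "ry": 0, "rz": 0, "gripper": 1}, {"tx": 0, "ty": 0, "tz": 0, "rx": 0, "ry": 0, "rz": 0, "gripper": 1}]}}

```text
time_s: 7.12
ee_pos: [527.4, 228.9, 26.4]
ee_rot: [180.0, 0.0, -174.3]
force: [-0.5, 0.9, 0.4]
gripper_width: 9.8
gripper_force: 30.0
```

>>> {"fn": "send_rows", "kwargs": {"motion": [{"tx": 0, "ty": 0, "tz": -0.004, "rx": 0, "ry": 0, "rz": 0, "gripper": 1}, {"tx": 0, "ty": 0, "tz": -0.004, "rx": 0, "ry": 0, "rz": 0, "gripper": 1}, {"tx": 0, "ty": 0, "tz": 0, "rx": 0, "ry": 0, "rz": 0, "gripper": 1}, {"tx": 0.025, "ty": 0, "tz": 0, "rx": 0, "ry": 0, "rz": 0, "gripper": 1}, {"tx": 0.025, "ty": 0, "tz": 0, "rx": 0, "ry": 0, "rz": 0, "gripper": 1}, {"tx": 0.03, "ty": 0, "tz": 0, "rx": 0, "ry": 0, "rz": 0, "gripper": 1}, {"tx": 0.03, "ty": 0, "tz": 0, "rx": 0, "ry": 0, "rz": 0, "gripper": 1}, {"tx": 0.025, "ty": 0, "tz": 0, "rx": 0, "ry": 0, "rz": 0, "gripper": 1}, {"tx": 0, "ty": 0, "tz": 0, "rx": 0, "ry": 0, "rz": 0, "gripper": 1}, {"tx": 0, "ty": 0, "tz": 0, "rx": 0, "ry": 0, "rz": 0, "gripper": 1}]}}

```text
time_s: 8.38
ee_pos: [460.9, 222.4, 30.7]
ee_rot: [180.0, 0.1, -174.3]
force: [-0.3, -0.8, -0.7]
gripper_width: 9.6
gripper_force: 30.0
```

>>> {"fn": "send_rows", "kwargs": {"motion": [{"tx": 0, "ty": 0, "tz": -0.06, "rx": 0, "ry": 0, "rz": 0, "gripper": 1}, {"tx": 0, "ty": 0, "tz": -0.09, "rx": 0, "ry": 0, "rz": 0, "gripper": 1}, {"tx": 0, "ty": 0, "tz": -0.09, "rx": 0, "ry": 0, "rz": 0, "gripper": 1}, {"tx": 0, "ty": 0, "tz": -0.06, "rx": 0, "ry": 0, "rz": 0, "gripper": 1}, {"tx": 0, "ty": 0, "tz": 0, "rx": 0, "ry": 0, "rz": 0, "gripper": 1}, {"tx": 0, "ty": 0, "tz": 0, "rx": 0, "ry": 0, "rz": 0, "gripper": 1}]}}

```text
time_s: 9.12
ee_pos: [459.7, 221.8, 179.2]
ee_rot: [-180.0, -0.1, -174.3]
force: [-0.3, -0.2, -0.7]
gripper_width: 9.5
gripper_force: 30.0
```

```bash
cat >> h.py <<'E'
C=np.array([554,-232.5,75.]); YAW=-1.7
def stage(theta,off,dx=-12,dz=18.4):
    S=Ro.from_euler("ZY",[YAW,-theta],degrees=True)
    T=S*Ro.from_euler("ZX",[180,180],degrees=True)
    return C+S.apply([dx,0,dz+off]),T.as_euler("xyz",degrees=True)
E
python3 - <<'E'
from h import *
x=env.state();print(x["ee_pos"],x["force"],x["torque"])
p,r=stage(15,40);print(p,r)
plan(p,r)
c=cam("top");hsv=cv2.cvtColor(c[0],cv2.COLOR_RGB2HSV)
s=cam("scene");u,v=proj(s,x["ee_pos"]).astype(int)
cv2.imwrite("pics/s5.png",cv2.resize(s[0][v-40:v+35,u-50:u+50],None,fx=7,fy=7,interpolation=cv2.INTER_CUBIC)[:,:,::-1])
E
```

```text
[459.68551942 221.78021069 179.16632467] [-0.27651238 -0.22972076 -0.72848082] [ 0.03255295  0.03422089 -0.02122229]
[ 527.30561229 -231.70772907  128.30423971] [180.   15.  178.3]
turn [ 0.031 -0.503  0.245] shift [-0.1302 -0.9026  0.1402]
```

View pics/s5.png

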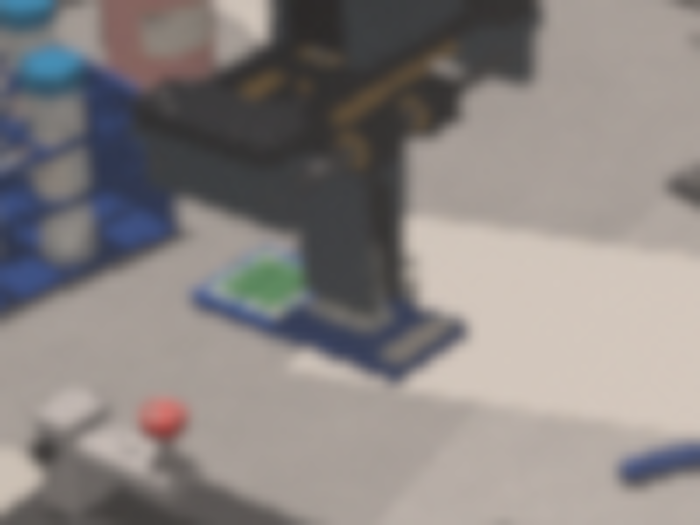

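The s5 picture shows the slide held level in the fingers and clear of the gauge, with the knob up at (163,415). I'll turn it and carry it to the stage.

>>> {"fn": "send_rows", "kwargs": {"motion": [{"tx": 0, "ty": 0, "tz": 0, "rx": 0.015, "ry": -0.25, "rz": 0.122, "gripper": 1}, {"tx": 0, "ty": 0, "tz": 0, "rx": 0.015, "ry": -0.25, "rz": 0.122, "gripper": 1}, {"tx": -0.014, "ty": -0.1, "tz": 0, "rx": 0, "ry": 0, "rz": 0, "gripper": 1}, {"tx": -0.014, "ty": -0.1, "tz": 0, "rx": 0, "ry": 0, "rz": 0, "gripper": 1}, {"tx": -0.014, "ty": -0.1, "tz": 0, "rx": 0, "ry": 0, "rz": 0, "gripper": 1}, {"tx": -0.014, "ty": -0.1, "tz": 0, "rx": 0, "ry": 0, "rz": 0, "gripper": 1}, {"tx": -0.014, "ty": -0.1, "tz": 0, "rx": 0, "ry": 0, "rz": 0, "gripper": 1}, {"tx": -0.014, "ty": -0.1, "tz": 0, "rx": 0, "ry": 0, "rz": 0, "gripper": 1}, {"tx": -0.014, "ty": -0.1, "tz": 0, "rx": 0, "ry": 0, "rz": 0, "gripper": 1}, {"tx": -0.014, "ty": -0.1, "tz": 0, "rx": 0, "ry": 0, "rz": 0, "gripper": 1}, {"tx": -0.014, "ty": -0.1, "tz": 0, "rx": 0, "ry": 0, "rz": 0, "gripper": 1}]}}

```text
time_s: 10.6
ee_pos: [507.3, -230.9, 194.7]
ee_rot: [179.8, 14.9, 178.3]
force: [0.6, 0.7, -0.2]
gripper_width: 10.0
gripper_force: 30.0
```

>>> {"fn": "send_rows", "kwargs": {"motion": [{"tx": 0, "ty": 0, "tz": 0.04, "rx": 0, "ry": 0, "rz": 0, "gripper": 1}, {"tx": 0, "ty": 0, "tz": 0.05, "rx": 0, "ry": 0, "rz": 0, "gripper": 1}, {"tx": 0, "ty": 0, "tz": 0.05, "rx": 0, "ry": 0, "rz": 0, "gripper": 1}, {"tx": 0, "ty": 0, "tz": 0, "rx": 0, "ry": 0, "rz": 0, "gripper": 1}, {"tx": 0, "ty": 0, "tz": 0, "rx": 0, "ry": 0, "rz": 0, "gripper": 1}, {"tx": 0, "ty": 0, "tz": 0, "rx": 0, "ry": 0, "rz": 0, "gripper": 1}, {"tx": 0, "ty": 0, "tz": 0, "rx": 0, "ry": 0, "rz": 0, "gripper": 1}]}}

```text
time_s: 11.48
ee_pos: [526.4, -230.1, 129.6]
ee_rot: [180.0, 15.1, 178.3]
force: [0.0, -0.5, -1.6]
gripper_width: 10.2
gripper_force: 30.0
```

```bash
python3 - <<'E'
from h import *
x=env.state();print(x["ee_pos"],x["ee_rot"],x["force"],x["torque"],x["qpos"])
p,r=stage(15,15);plan(p,r)
s=cam("scene");u,v=proj(s,x["ee_pos"]).astype(int)
cv2.imwrite("pics/s6.png",cv2.resize(s[0][v-35:v+40,u-50:u+50],None,fx=7,fy=7,interpolation=cv2.INTER_CUBIC)[:,:,::-1])
E
```

```text
[ 526.37994568 -230.06011075  129.55105503] [179.9704194   15.09877194 178.33057735] [ 0.0460441  -0.52835755 -1.58893942] [ 0.04735951  0.28226407 -0.03306934] [ -28.74713339   16.06378502  108.15980775   10.10365125   42.72771231
 -123.72938999]
turn [0.001 0.003 0.001] shift [-0.0012 -0.0032  0.0529]
```

View pics/s6.png

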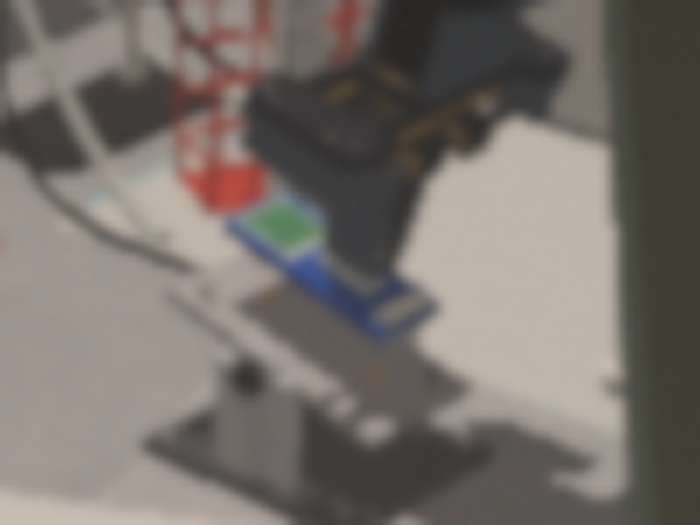

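The s6 picture shows the slide parallel above the sloped face, window end uphill, with the low pin at (375,372) and no contact. I'll lower it to about 6 mm above the face.

>>> {"fn": "send_rows", "kwargs": {"motion": [{"tx": 0, "ty": -0.003, "tz": 0.03, "rx": 0, "ry": 0, "rz": 0, "gripper": 1}, {"tx": 0, "ty": 0, "tz": 0.03, "rx": 0, "ry": 0, "rz": 0, "gripper": 1}, {"tx": 0, "ty": 0, "tz": 0.01, "rx": 0, "ry": 0, "rz": 0, "gripper": 1}, {"tx": 0, "ty": 0, "tz": 0, "rx": 0, "ry": 0, "rz": 0, "gripper": 1}, {"tx": 0, "ty": 0, "tz": 0, "rx": 0, "ry": 0, "rz": 0, "gripper": 1}, {"tx": 0, "ty": 0, "tz": 0, "rx": 0, "ry": 0, "rz": 0, "gripper": 1}]}}

```text
time_s: 12.28
ee_pos: [535.4, -231.8, 95.3]
ee_rot: [180.0, 15.1, 178.3]
force: [0.7, 0.8, -0.9]
gripper_width: 9.5
gripper_force: 30.0
```

```bash
cat > st.py <<'E'
from h import *
F=[];M=[]
for i in range(4):
    x=env.state();F.append(x["force"]);M.append(x["torque"]);env.grab_frame("top")
T=Ro.from_euler("xyz",x["ee_rot"],degrees=True)
print(x["ee_pos"],x["ee_rot"],"toolF",np.round(T.inv().apply(np.mean(F,0)),2),"toolM",np.round(T.inv().apply(np.mean(M,0)),3),"sd",np.std(F,0),np.std(M,0))
print("height above face",T.inv().apply(C-x["ee_pos"])-[-12,0,18.4])
E
python3 st.py
```

```text
[ 535.26775637 -231.70719203   95.17016114] [179.94695956  15.05320871 178.32345495] toolF [-0.01  0.19  1.29] toolM [-0.024  0.244  0.008] sd [0.41220194 0.44895888 0.35026386] [0.04705277 0.03145807 0.03495048]
height above face [-0.86559055 -0.26695696  5.94679055]
```

>>> {"fn": "send_rows", "kwargs": {"motion": [{"tx": 0, "ty": 0, "tz": 0.006, "rx": 0, "ry": 0, "rz": 0, "gripper": 1}, {"tx": 0, "ty": 0, "tz": 0.004, "rx": 0, "ry": 0, "rz": 0, "gripper": 1}, {"tx": 0, "ty": 0, "tz": 0, "rx": 0, "ry": 0, "rz": 0, "gripper": 1}, {"tx": 0, "ty": 0, "tz": 0, "rx": 0, "ry": 0, "rz": 0, "gripper": 1}]}}

```text
time_s: 12.98
ee_pos: [536.8, -231.8, 90.3]
ee_rot: [180.0, 15.1, 178.3]
force: [-1.0, 0.2, 3.4]
gripper_width: 9.7
gripper_force: 30.0
```

```bash
python3 st.py
```

```text
[ 536.72942981 -231.81201416   90.30062607] [179.94960306  15.06325521 178.31906912] toolF [-0.15  0.24 -2.85] toolM [-0.002  0.05   0.012] sd [0.55214124 0.27124676 0.71532635] [0.029846   0.03968732 0.03756822]
height above face [-0.71304835 -0.19802896  0.86640245]
```

The force is acting about 35 mm uphill, so the slide must tilt more. I'll add 1.5°.

>>> {"fn": "send_rows", "kwargs": {"motion": [{"tx": 0, "ty": 0, "tz": 0, "rx": 0, "ry": -0.05, "rz": 0, "gripper": 1}, {"tx": 0, "ty": 0, "tz": 0, "rx": 0, "ry": 0, "rz": 0, "gripper": 1}, {"tx": 0, "ty": 0, "tz": 0, "rx": 0, "ry": 0, "rz": 0, "gripper": 1}, {"tx": 0, "ty": 0, "tz": 0, "rx": 0, "ry": 0, "rz": 0, "gripper": 1}]}}

```text
time_s: 13.68
ee_pos: [536.5, -231.8, 90.0]
ee_rot: [179.9, 16.5, 178.3]
force: [-1.0, -0.8, 2.0]
gripper_width: 10.2
gripper_force: 30.0
```

```bash
python3 st.py
```

```text
[ 536.50349361 -231.7458467    89.97043301] [179.93934869  16.51910731 178.32616779] toolF [-0.18 -1.11 -1.94] toolM [0.187 0.042 0.004] sd [0.49055818 0.55451059 0.4131035 ] [0.03118207 0.02657979 0.0404214 ]
height above face [-0.53168007 -0.26322686  0.9312714 ]
```

>>> {"fn": "send_rows", "kwargs": {"motion": [{"tx": 0, "ty": 0, "tz": 0.003, "rx": 0, "ry": 0, "rz": 0, "gripper": 1}, {"tx": 0, "ty": 0, "tz": 0, "rx": 0, "ry": 0, "rz": 0, "gripper": 1}, {"tx": 0, "ty": 0, "tz": 0, "rx": 0, "ry": 0, "rz": 0, "gripper": 1}, {"tx": 0, "ty": 0, "tz": 0, "rx": 0, "ry": 0, "rz": 0, "gripper": 1}]}}

```text
time_s: 14.38
ee_pos: [537.0, -231.8, 89.6]
ee_rot: [180.0, 16.6, 178.3]
force: [-1.9, -0.1, 8.9]
gripper_width: 9.9
gripper_force: 30.0
```

```bash
sed -i 's/range(4)/range(10)/' st.py; python3 st.py
```

```text
[ 536.9762208  -231.75902014   89.52959317] [179.95611994  16.56181323 178.34727424] toolF [ 0.08 -0.1  -9.18] toolM [ 0.095  0.453 -0.005] sd [0.41603723 0.46625684 0.33503887] [0.02370372 0.03540977 0.02240704]
height above face [-0.18955129 -0.26406547  0.38329832]
```

Now the extra force acts at the low edge, so 16.5° is too steep. I'll come back by about 0.8°.

>>> {"fn": "send_rows", "kwargs": {"motion": [{"tx": 0, "ty": 0, "tz": 0, "rx": 0, "ry": 0.025, "rz": 0, "gripper": 1}, {"tx": 0, "ty": 0, "tz": 0, "rx": 0, "ry": 0, "rz": 0, "gripper": 1}, {"tx": 0, "ty": 0, "tz": 0, "rx": 0, "ry": 0, "rz": 0, "gripper": 1}, {"tx": 0, "ty": 0, "tz": 0, "rx": 0, "ry": 0, "rz": 0, "gripper": 1}]}}

```text
time_s: 15.38
ee_pos: [537.0, -231.8, 89.5]
ee_rot: [180.0, 15.8, 178.3]
force: [-4.0, -0.1, 8.2]
gripper_width: 10.0
gripper_force: 30.0
```

```bash
python3 st.py
```

```text
[ 536.97092894 -231.76423888   89.49293834] [179.95556223  15.82833761 178.33136855] toolF [ 1.2  -0.3  -8.67] toolM [ 0.053 -0.019 -0.013] sd [0.47585288 0.36893657 0.48756522] [0.02681487 0.02653993 0.02452714]
height above face [-0.44401077 -0.25399933  0.19187853]
```

>>> {"fn": "send_rows", "kwargs": {"motion": [{"tx": 0, "ty": 0, "tz": 0.0012, "rx": 0, "ry": -0.007, "rz": 0, "gripper": 1}, {"tx": 0, "ty": 0, "tz": 0, "rx": 0, "ry": 0, "rz": 0, "gripper": 1}, {"tx": 0, "ty": 0, "tz": 0, "rx": 0, "ry": 0, "rz": 0, "gripper": 1}, {"tx": 0, "ty": 0, "tz": 0, "rx": 0, "ry": 0, "rz": 0, "gripper": 1}]}}

```text
time_s: 16.38
ee_pos: [537.0, -231.7, 89.4]
ee_rot: [180.0, 16.0, 178.3]
force: [-5.5, 0.1, 11.9]
gripper_width: 9.9
gripper_force: 30.0
```

```bash
python3 st.py; python3 - <<'E'
from h import *
s=cam("scene");u,v=proj(s,[554,-232,75]).astype(int);a=s[0][v-35:v+35,u-45:u+45]
c=cam("top");u,v=proj(c,[554,-232,75]).astype(int);b=c[0][v-35:v+35,u-30:u+30]
z=lambda q:cv2.resize(q,None,fx=5,fy=5,interpolation=cv2.INTER_CUBIC)
cv2.imwrite("pics/s7.png",np.hstack([z(a),z(b)])[:,:,::-1])
E
```

```text
[ 537.01331777 -231.77517724   89.38414128] [179.9600573   16.03926936 178.34156909] toolF [  2.15   0.18 -12.69] toolM [0.038 0.397 0.022] sd [0.67487942 0.56507387 0.37387087] [0.02028966 0.03507505 0.03118169]
height above face [-0.36447379 -0.24581872  0.12122087]
```

View pics/s7.png

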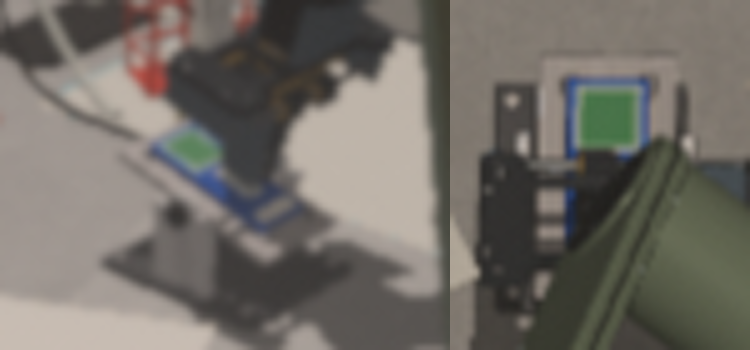

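The s7 picture shows the slide flush on the face, window end uphill and inside the corner marks in both views. The force is about 14 N with its centre well inside the slide. I'll make one tiny trim and then hand in.

>>> {"fn": "send_rows", "kwargs": {"motion": [{"tx": 0, "ty": 0, "tz": 0.0004, "rx": 0, "ry": 0.003, "rz": 0, "gripper": 1}, {"tx": 0, "ty": 0, "tz": 0, "rx": 0, "ry": 0, "rz": 0, "gripper": 1}, {"tx": 0, "ty": 0, "tz": 0, "rx": 0, "ry": 0, "rz": 0, "gripper": 1}, {"tx": 0, "ty": 0, "tz": 0, "rx": 0, "ry": 0, "rz": 0, "gripper": 1}]}}

```text
time_s: 17.48
ee_pos: [537.0, -231.8, 89.4]
ee_rot: [180.0, 16.0, 178.3]
force: [-6.8, 0.2, 13.8]
gripper_width: 9.5
gripper_force: 30.0
```

```bash
python3 st.py
```

```text
[ 536.96433238 -231.7513445    89.36403609] [179.96147327  15.95236587 178.34352337] toolF [  2.73   0.14 -14.46] toolM [0.006 0.323 0.031] sd [0.46627278 0.47236462 0.62715968] [0.02003173 0.0394327  0.02577385]
height above face [-0.44581164 -0.26833117  0.09674999]
```

```bash
python3 -c "
from workcell import env
print(env.job_done())"
```

```text
the job is handed in; nothing more can be done
None
```

I pushed the gauge foot onto the slide and let it spring back up, then drew the slide out. I handed the job in with the slide held by its tab on the stage at about 16°, window end uphill, pressed at about 15 N; the hand-in gave no verdict, and both pins being in is judged from the force readings and the last picture.

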